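# Assemble the altar footlight and click its battery home

### The job

Make the altar footlight ready for the evening. First draw the blue battery carriage fully out to its front stop; then slide every white light bar that lies on the altar onto a stub of the lamp (any free stub), open brass end first, until it is fully home against the lamp and the red spring button pops out through its hole. Only when all the bars are on, push the battery carriage back home to its rear stop, so that the spring detent clicks in behind it; leave the other altar things where they are.

Things in the scene. Friction and masses are not known exactly. Their poses are not given: they have to be found in the camera images.
- lamp: fixed teak lamp block, 70 mm deep (x), 345 wide, 85 high. Origin: middle of its front face (towards the robot) at table height; +x runs from that face into the block, +y to its left, z up. Four flat aluminium stubs stick out of the face along -x, 28 mm wide, 12 high, 55 long (last 10 tapered), axes 55 mm above the table, 80 mm apart: y = -120, -40, 40, 120 mm (stubs 0 to 3)
- button0 (a joint): red spring button on top of stub 0 (lamp y = -120 mm), 8 mm wide, standing 5.5 mm out, 12 to 29 mm before the lamp's face, ramped on the robot's side. 0 = out, 0.0075 m = pressed in. A bar passing over it (3 to 10 N of push) presses it in; it pops out through the bar's hole 1.5 mm before the bar is home and then locks the bar on
- button1 (a joint): red spring button on top of stub 1 (lamp y = -40 mm), 8 mm wide, standing 5.5 mm out, 12 to 29 mm before the lamp's face, ramped on the robot's side. 0 = out, 0.0075 m = pressed in. A bar passing over it (3 to 10 N of push) presses it in; it pops out through the bar's hole 1.5 mm before the bar is home and then locks the bar on
- button2 (a joint): red spring button on top of stub 2 (lamp y = 40 mm), 8 mm wide, standing 5.5 mm out, 12 to 29 mm before the lamp's face, ramped on the robot's side. 0 = out, 0.0075 m = pressed in. A bar passing over it (3 to 10 N of push) presses it in; it pops out through the bar's hole 1.5 mm before the bar is home and then locks the bar on
- button3 (a joint): red spring button on top of stub 3 (lamp y = 120 mm), 8 mm wide, standing 5.5 mm out, 12 to 29 mm before the lamp's face, ramped on the robot's side. 0 = out, 0.0075 m = pressed in. A bar passing over it (3 to 10 N of push) presses it in; it pops out through the bar's hole 1.5 mm before the bar is home and then locks the bar on
- bar0: light bar, may be absent: flat rectangular tube, white plastic, 120 mm long (x), 36 wide (y), 20 high (z), walls 3, about 90 g, lying flat. Origin at its centre; +x points to its open brass mouth (30 x 14 mm), 60 mm away; the other end has an orange cap. A slot 22 x 13 mm goes through both broad faces, 10.5 to 32.5 mm behind the mouth; either broad side may be up. Home, its mouth touches the lamp
- bar1: light bar, may be absent: flat rectangular tube, white plastic, 120 mm long (x), 36 wide (y), 20 high (z), walls 3, about 90 g, lying flat. Origin at its centre; +x points to its open brass mouth (30 x 14 mm), 60 mm away; the other end has an orange cap. A slot 22 x 13 mm goes through both broad faces, 10.5 to 32.5 mm behind the mouth; either broad side may be up. Home, its mouth touches the lamp
- bar2: light bar, may be absent: flat rectangular tube, white plastic, 120 mm long (x), 36 wide (y), 20 high (z), walls 3, about 90 g, lying flat. Origin at its centre; +x points to its open brass mouth (30 x 14 mm), 60 mm away; the other end has an orange cap. A slot 22 x 13 mm goes through both broad faces, 10.5 to 32.5 mm behind the mouth; either broad side may be up. Home, its mouth touches the lamp
- bar3: light bar, may be absent: flat rectangular tube, white plastic, 120 mm long (x), 36 wide (y), 20 high (z), walls 3, about 90 g, lying flat. Origin at its centre; +x points to its open brass mouth (30 x 14 mm), 60 mm away; the other end has an orange cap. A slot 22 x 13 mm goes through both broad faces, 10.5 to 32.5 mm behind the mouth; either broad side may be up. Home, its mouth touches the lamp
- battery (a joint): blue battery carriage in a slide at the lamp's left: 0 = fully drawn out to the front stop, 0.060 m = home (rear stop), moving along the lamp's +x; starts home. Block 50 mm long, 44 wide, 32 to 68 mm above the table, on a slab 30 mm high (lamp x -110 to 70, y 180 to 255 mm), rails 42 mm high. Slides with 1.5 N; the detent takes about 7 N either way, around 0.045 to 0.055
- battery_push (a point): centre of the carriage's flat rear face (towards the robot), 50 mm above the table, in the lamp's frame at y = 215 mm and x = -85 mm plus the travel. A white grip rib stands on the carriage's top, 8 to 20 mm ahead (+x) of this face, 12 mm thick along x, 36 mm wide along y, from 68 to 89 mm above the table: pinch it from above to draw the carriage, push rib or face to send it home
- detent (a joint): steel ball of the spring detent in a brass housing on the left rail: 0 = out, 0.005 m = pushed in; the carriage's brass rib presses it in while passing and it springs out behind the rib at about 0.056 of carriage travel
- elephant: bystander, to be left alone: yellow ceramic elephant, 105 x 44 mm, 75 mm high; origin at the centre of its underside
- cup: bystander, to be left alone: glass offering cup, 64 mm wide, 75 mm high; origin at the centre of its underside
- bell: bystander, to be left alone: aluminium hand bell, 60 mm wide, 87 mm high; origin at the centre of its underside
- vase: bystander, to be left alone: steel vase, 84 mm wide, 170 mm high; origin at the centre of its underside
- pot: bystander, to be left alone: blue ceramic incense bowl, 84 mm wide, 60 mm high; origin at the centre of its underside
- tealight: bystander, to be left alone: amber glass tealight, 52 mm wide, 22 mm high; origin at the centre of its underside
- incense_box: bystander, fixed: wooden incense box with a hinged lid, 100 x 200 mm, about 70 mm high; origin at the centre of its underside
There are look-alikes about, which are no part of the job. What is shaped like the bar3 but purple is not meant.

How it is judged (in metres and radians):
On the way, in this order (a step that is already met when the one before it is completed fails the run):
1. the battery carriage is drawn out (value of joint battery below 0.012 m), for 0.2 s.
2. every light bar present is home on a stub with its button out, the battery still drawn out (x of bar0 in the frame of lamp between -0.065 and -0.055 m and x of bar1 in the frame of lamp between -0.065 and -0.055 m and x of bar2 in the frame of lamp between -0.065 and -0.055 m and x of bar3 in the frame of lamp between -0.065 and -0.055 m and z of bar0 in the frame of lamp between 0.048 and 0.062 m and z of bar1 in the frame of lamp between 0.048 and 0.062 m and z of bar2 in the frame of lamp between 0.048 and 0.062 m and z of bar3 in the frame of lamp between 0.048 and 0.062 m and angle between the x axis of each of bar0, bar1, bar2, bar3 and the x axis of lamp, either way round below 0.12 rad and value of joint each of button0, button1, button2, button3 below 0.002 m and value of joint battery below 0.03 m), for 0.2 s.
3. the battery carriage is home and the detent has sprung out behind it (value of joint battery above 0.0565 m and value of joint detent below 0.0015 m), for 0.2 s.
At the end, for the whole second after the job is handed in: Every bar present sits on a stub, home within 5 mm, its centre within 7 mm of the stub's height, its length within 0.12 rad of the stub, all buttons out (below 0.002), at rest; carriage beyond 0.0565 m, detent out (below 0.0015) (all of step 3 and x of bar0 in the frame of lamp between -0.065 and -0.055 m and x of bar1 in the frame of lamp between -0.065 and -0.055 m and x of bar2 in the frame of lamp between -0.065 and -0.055 m and x of bar3 in the frame of lamp between -0.065 and -0.055 m and z of bar0 in the frame of lamp between 0.048 and 0.062 m and z of bar1 in the frame of lamp between 0.048 and 0.062 m and z of bar2 in the frame of lamp between 0.048 and 0.062 m and z of bar3 in the frame of lamp between 0.048 and 0.062 m and angle between the x axis of each of bar0, bar1, bar2, bar3 and the x axis of lamp, either way round below 0.12 rad and value of joint each of button0, button1, button2, button3 below 0.002 m and linear speed of each of bar0, bar1, bar2, bar3 below 0.02 m/s); the robot touches nothing.
It fails at once if a bystander is pushed more than 30 mm aside (distance of any of elephant, cup, bell, vase, pot, tealight from where it was at the start of the episode above 0.03 m).
It fails at once if a bystander is tipped over (angle between any of elephant, cup, bell, vase, pot, tealight's own z axis and vertical above 0.5 rad).
Of bar0, bar1, bar2, bar3 only 3 to 4 are there at a start; the rules pass over those that are not, and their reading is None.
At some moment in a run one of bar0, bar1, bar2, bar3 may be knocked a few centimetres aside while the robot is not near it.
Once in a run the grip may slacken for a moment while it holds something.
It also fails if it takes over 210 s, if anything falls off the work surface, if the arm or the gripper's body presses on something with over 40 N, if the wrist force passes 120 N, or if a joint passes its speed limit or range.

### The arm

A 6-joint arm with a two-finger parallel gripper is mounted at the origin on the work surface. World frame = base frame: x ahead of the robot, y to its left, z up, the work surface at z = 0. Lengths are in mm, angles in rad, forces in N, time in s.
With the tool pointing down it reaches from about 350 to 775 mm from the base axis. Payload 7.3 kg.
Tool frame: the origin (TCP) lies on the centre line of the jaws, within the pads' length; the fingertips stand finger_overhang ahead of it and the grasp point (between the pads) lies 8 mm behind it (finger_overhang is the distance from the TCP to the fingertips, in mm); z points along the fingers, y is the line along which they close (so a half turn about z gives the same grasp; the last joint's range is limited). The gripper opens to 92 mm and grips with 3 to 60 N. Pads are 19 mm wide; open, the fingers measure 130 mm over their backs; the gripper's body (75 mm by 190 mm) begins 47 mm behind the grasp point.
Start: joints at [1.163, 0.342, 1.524, -0, 1.275, -0.146], TCP at [135.864, 507.134, 237.741] pointing down, gripper open.
Joint ranges: [-2.53, 2.53], [-0.77, 2.02], [0.04, 2.7], [-1, 4.14], [0.28, 2.66], [-3.11, 3.11]. Speed limits (rad/s): [2.57, 2.57, 3.14, 3.14, 3.14, 3.14].

### API

Orientations are given as [roll, pitch, yaw] about the fixed x, y, z axes, in that order (R = Rz(yaw) Ry(pitch) Rx(roll)).
In Python, from plant import get_obs, capture, close_job, finger_overhang gives the robot as it stands.
- The arm moves only by the shell command python3 -m inch 'ROWS'. ROWS is JSON, one flat list of numbers, 7 for each row, row after row: the turn, a rotation vector about the tool's x, y, z scaled (see below), then the shift along the tool's x, y, z scaled (see below), then the closure, from -1 (fully open) to 1 (shut). In form: [ax, ay, az, tx, ty, tz, gripper, ax, ay, az, tx, ty, tz, gripper, ...]. A call has 1 to 10 rows; each row shifts and turns the commanded pose from where the row before left it, along the tool's axes as they then stand; what a row does not reach is not made up. The controller multiplies each number of a shift by 0.8 m and each number of a turn by 1.5 rad. A row lasts 1/12 s, in which the tool goes at most 41.7 mm and 7.16 degrees, less where a joint would pass 70% of its speed; a pose out of reach is approached as far as the arm can. A call with a number of a shift or a turn outside -1 to 1 is refused whole. A call with a gripper value outside its range is refused whole. The fingers move at their own pace and stop on an object; the grip force is fixed at half the most. Time passes only in rows, so rows that do not move let the fingers close. It gives the time, the measured TCP pose, the force, the opening and the grip force at its end, in the units of the state.
- get_obs(): the state, without advancing time (a new reading comes with each control period).
- capture(name): name is "side" or "top"; returns a dict with "image" (400x640x3 uint8, red, green, blue), "mtx" (3x3 intrinsics, pixels), "distortion" ([k1, k2, p1, p2, k3] as OpenCV has them; the pictures are not rectified), "pose" (4x4, takes a point from camera to world coordinates). Camera axes: x right, y up, looking along -z (the intrinsics and any distortion apply to the point x, -y, -z); pixel columns grow to the right and rows downward; lengths in mm; the calibration is good to about 2 mm. A picture is of the moment at which its call begins. There is no depth.
- close_job(): hands the job in; it is judged then, once.
The state is a dict: "time": time; "joint_positions": joint angles; "dq": joint speeds; "tau": joint torques, N m; "tool_pos": TCP position; "tcp_rot": TCP orientation; "contact_force": force on the tool from outside, world axes, zero at the start; "moment": the same for the moment, N m; "grip_width": finger opening in mm; "finger_force": force on a finger pad.
Only numpy, scipy, OpenCV 4.12 (cv2) and the standard library are available. Lean on these libraries where they do the work, as an engineer would, in place of code of your own. Each camera call takes 0.05 s, during which the arm holds its last target. There are 200 camera calls.

## Working session

There is one attempt and no reset: what is moved stays moved. The work goes in short steps, Python scripts to look and compute and a shell command to move; the robot and the scene stay as the last step left them, time stands still between calls to the robot, and variables do not carry over. Pictures are saved under pics/ and viewed, at most 14 in all, crops included, and the job is handed in when it is done.

```bash
ls; mkdir -p pics; cat > h.py <<'E'
import numpy as np, cv2
from plant import get_obs, capture, finger_overhang
def snap(n,f=None):
    c=capture(n)
    if f: cv2.imwrite('pics/'+f,c['image'][...,::-1])
    return c
def ray(c,uv):
    uv=np.array(uv,float).reshape(-1,1,2)
    n=cv2.undistortPoints(uv,np.array(c['mtx'],float),np.array(c['distortion'],float)).reshape(-1,2)
    d=np.c_[n[:,0],-n[:,1],-np.ones(len(n))]
    P=np.array(c['pose']); return P[:3,3], d@P[:3,:3].T
def onz(c,uv,z):
    o,d=ray(c,uv); return o+d*((z-o[2])/d[:,2])[:,None]
def tri(c1,uv1,c2,uv2):
    o1,d1=ray(c1,uv1);o2,d2=ray(c2,uv2);out=[]
    for a,b in zip(d1,d2):
        s=np.linalg.lstsq(np.c_[a,-b],o2-o1,rcond=None)[0]
        p,q=o1+a*s[0],o2+b*s[1]; out.append(np.r_[(p+q)/2,np.linalg.norm(p-q)])
    return np.array(out)
E
python3 - <<'E'
from h import *
for n in('top','side'):
    c=snap(n,n+'0.png');print(n,np.round(c['pose'],3),np.round(c['mtx'],1),c['distortion'])
print(get_obs(),finger_overhang)
E
```

```text
pics
top [[ 1.900000e-02  9.810000e-01 -1.910000e-01  2.401960e+02]
 [-1.000000e+00  1.900000e-02 -3.000000e-03  1.072800e+01]
 [ 1.000000e-03  1.910000e-01  9.820000e-01  1.325489e+03]
 [ 0.000000e+00  0.000000e+00  0.000000e+00  1.000000e+00]] [[428.1   0.  313. ]
 [  0.  428.1 202.5]
 [  0.    0.    1. ]] [-0.02242735  0.          0.          0.          0.        ]
side [[ 9.36000e-01  2.40000e-01 -2.58000e-01  1.76444e+02]
 [-3.52000e-01  6.54000e-01 -6.70000e-01 -7.93582e+02]
 [ 8.00000e-03  7.18000e-01  6.97000e-01  8.92873e+02]
 [ 0.00000e+00  0.00000e+00  0.00000e+00  1.00000e+00]] [[437.    0.  318.1]
 [  0.  437.  211.8]
 [  0.    0.    1. ]] [-0.12062644  0.          0.          0.          0.        ]
{'time': 0.1, 'joint_positions': array([ 1.16299432e+00,  3.42655151e-01,  1.52493497e+00,  1.58014198e-05,
        1.27543123e+00, -1.46035308e-01]), 'dq': array([ 0.00034529, -0.00227955, -0.00045096,  0.00088555,  0.0001682 ,
       -0.00026495]), 'tau': array([ 1.75172019e-03, -4.32007599e+01, -2.44694602e+01,  7.17301201e-02,
        5.26432763e-02, -6.97557903e-05]), 'tool_pos': array([135.70963651, 506.78052473, 237.1086698 ]), 'tcp_rot': array([-3.14018136e+00, -2.22849166e-04,  2.87982119e+00]), 'contact_force': array([ 0.24756487, -0.47270152, -0.54638595]), 'moment': array([-0.00061872,  0.03871757,  0.01393783]), 'finger_force': 0.0, 'grip_width': 91.9292249290257} 11.0
```

View pics/top0.png

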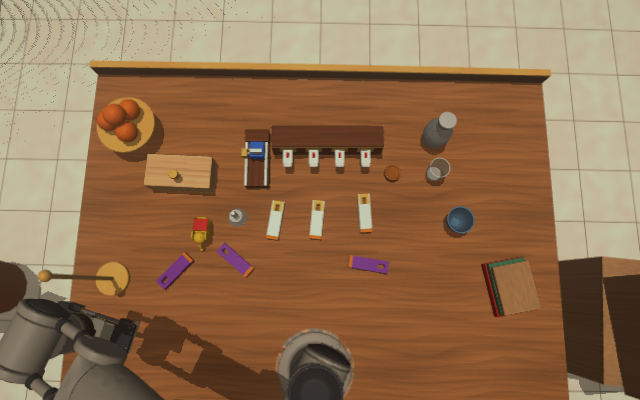

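View pics/side0.png

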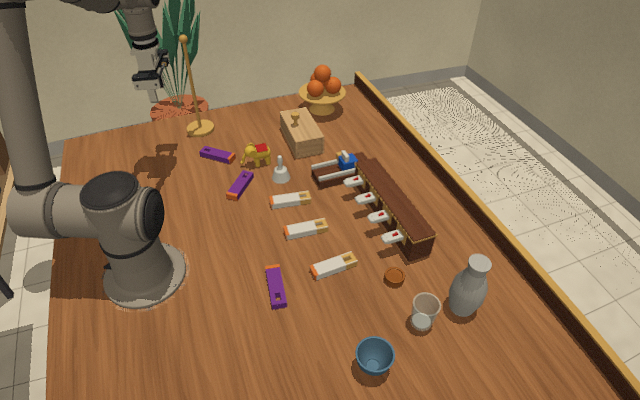

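The top view shows three white bars, at (275,220), (317,219) and (365,213), all with the brass mouth towards the lamp. The lamp's stubs are at x≈288/314/340/366, row 158, and the blue carriage is at (257,150). The purple decoys, bell (236,216) and elephant (200,233) stand to the left. The side view shows the same set.

```bash
cat > m.py <<'E'
from h import *
def blobs(c,lo,hi,roi,amin=4):
    hsv=cv2.cvtColor(c['image'],cv2.COLOR_RGB2HSV); m=cv2.inRange(hsv,np.array(lo),np.array(hi))
    x0,y0,x1,y1=roi; k=np.zeros_like(m); k[y0:y1,x0:x1]=m[y0:y1,x0:x1]
    n,l,s,ce=cv2.connectedComponentsWithStats(k)
    return [(np.round(ce[i],1).tolist(),int(s[i,4]),s[i,:4].tolist()) for i in range(1,n) if s[i,4]>=amin]
E
python3 - <<'E'
from m import *
R={'top':(240,120,400,245),'side':(250,140,440,285)}
for n in R:
    c=capture(n)
    for nm,lo,hi in [('red',(0,150,110),(6,255,255)),('orange',(9,190,150),(17,255,255)),('white',(0,0,170),(40,70,255)),('brass',(15,90,100),(28,200,255)),('blue',(105,150,60),(125,255,255))]:
        print(n,nm); [print('  ',b) for b in blobs(c,lo,hi,R[n])]
    x0,y0,x1,y1=R[n]; im=c['image'][y0:y1,x0:x1,::-1]
    cv2.imwrite('pics/z_%s.png'%n,cv2.resize(im,None,fx=4,fy=4,interpolation=cv2.INTER_CUBIC))
E
```

```text
top red
   ([287.4, 154.6], 8, [287, 153, 2, 5])
   ([313.4, 155.0], 8, [313, 153, 2, 5])
   ([339.0, 155.0], 5, [339, 153, 1, 5])
   ([365.4, 154.8], 9, [365, 153, 2, 5])
top orange
   ([366.0, 230.0], 33, [361, 229, 11, 3])
   ([271.4, 237.1], 29, [266, 236, 12, 4])
   ([315.5, 236.9], 29, [310, 236, 11, 3])
top white
   ([246.0, 144.5], 6, [246, 142, 1, 6])
   ([265.7, 157.3], 36, [265, 142, 2, 28])
   ([255.5, 150.0], 30, [251, 149, 10, 3])
   ([287.1, 158.0], 104, [283, 150, 9, 16])
   ([313.2, 158.0], 108, [309, 150, 9, 16])
   ([339.3, 158.1], 109, [335, 150, 9, 16])
   ([365.8, 158.3], 108, [361, 150, 10, 16])
   ([245.4, 167.4], 35, [244, 159, 3, 19])
   ([244.5, 181.8], 8, [244, 179, 2, 6])
   ([364.9, 215.8], 276, [359, 204, 13, 25])
   ([273.4, 222.2], 176, [267, 210, 15, 26])
   ([316.1, 222.0], 265, [310, 210, 14, 26])
top brass
   ([294.5, 125.0], 4, [293, 125, 4, 1])
   ([270.6, 131.4], 8, [270, 129, 2, 5])
   ([270.9, 144.9], 7, [270, 142, 2, 6])
   ([243.8, 151.5], 52, [241, 148, 8, 9])
   ([287.0, 149.0], 7, [284, 149, 7, 1])
   ([312.0, 149.0], 5, [310, 149, 5, 1]
[... 1389 characters left out ...]
132, [381, 230, 22, 12])
   ([345.0, 253.0], 7, [342, 252, 7, 3])
   ([329.4, 264.4], 343, [314, 255, 33, 20])
   ([349.5, 262.5], 4, [348, 262, 4, 2])
side brass
   ([306.5, 147.3], 526, [287, 140, 38, 19])
   ([430.1, 149.4], 155, [418, 140, 22, 23])
   ([259.6, 155.1], 301, [250, 142, 21, 26])
   ([338.1, 154.0], 32, [336, 150, 6, 10])
   ([355.4, 164.2], 5, [355, 163, 2, 3])
   ([389.6, 211.1], 406, [357, 167, 81, 78])
   ([305.1, 197.6], 128, [299, 190, 13, 15])
   ([321.8, 225.6], 145, [314, 217, 15, 17])
   ([348.6, 257.3], 116, [340, 252, 18, 12])
   ([351.5, 265.1], 55, [346, 261, 12, 9])
   ([283.2, 281.2], 4, [283, 280, 2, 3])
side blue
   ([347.0, 162.3], 164, [339, 154, 19, 16])
```

View pics/z_top.png

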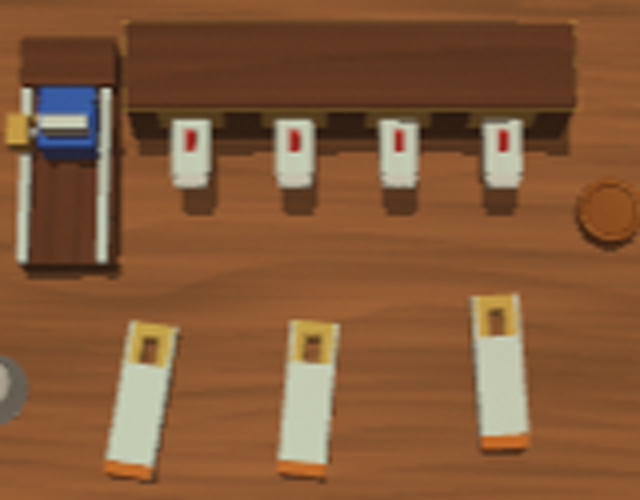

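View pics/z_side.png

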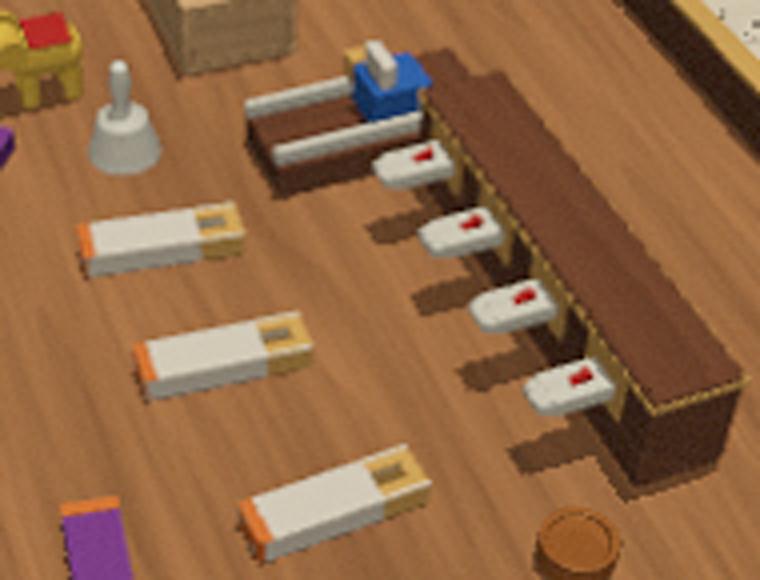

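The crops confirm the layout: three bars with mouths towards the lamp, four stubs with red buttons, the carriage home with its white rib at about top (255.5,150) and side (345,152), and the tealight right of the lamp.

```bash
python3 - <<'E'
from m import *
t,s=capture('top'),capture('side')
np.set_printoptions(suppress=True,precision=1)
B=tri(t,[[287.4,154.8],[313.4,155],[339.2,155],[365.4,154.8]],s,[[355.9,178.4],[367.9,195.2],[380.8,213.7],[395.1,233.8]]);print('buttons 3..0\n',B)
d=B[3,:2]-B[0,:2];print('yaw lamp',np.arctan2(d[0],-d[1]), np.hypot(*d))
S=onz(t,[[287.1,158],[313.2,158],[339.3,158.1],[365.8,158.3]],61);print('stub top centroid z61\n',S)
d=S[3]-S[0];print('yaw',np.arctan2(d[0],-d[1]),np.hypot(*d))
# bars on top plane z=20
P=tri(t,[[271.4,237.1],[315.5,236.9],[366,230],[277.4,204.9],[317.9,204.8],[363.7,197.9]],s,[[271.5,200],[286.5,230],[315,270.5],[305.1,196],[321.8,224],[349.5,259.5]]);print('bars tri cap,mouth',P)
C=onz(t,[[271.4,237.1],[315.5,236.9],[366,230]],18);M=onz(t,[[277.4,204.9],[317.9,204.8],[363.7,197.9]],20)
print(C,M)
for c,m in zip(C,M): print('yaw',np.arctan2(*(m-c)[[1,0]]),np.hypot(*(m-c)[:2]),'ctr',(c+m)/2)
print('rib',tri(t,[[255.5,150]],s,[[345,152]]),onz(t,[[255.5,150]],89))
print('lamp top edge front', onz(t,[[272,147],[384,148.2]],85))
print('slab front', onz(t,[[246,186.5],[269,187]],30))
E
```

```text
buttons 3..0
 [[ 634.5   94.9   66.7    4.2]
 [ 635.6   15.2   66.9    4.8]
 [ 637.3  -63.9   65.8    4.4]
 [ 639.1 -144.2   66.1    3.8]]
yaw lamp 0.0195450238196597 239.13740972830823
stub top centroid z61
 [[ 623.8   96.3   61. ]
 [ 625.4   16.2   61. ]
 [ 626.6  -64.    61. ]
 [ 627.6 -145.4   61. ]]Traceback (most recent call last):
  File "<stdin>", line 7, in <module>
TypeError: return arrays must be of ArrayType
```

```bash
python3 - <<'E'
from m import *
t,s=capture('top'),capture('side')
np.set_printoptions(suppress=True,precision=1)
P=tri(t,[[271.4,237.1],[315.5,236.9],[366,230],[277.4,204.9],[317.9,204.8],[363.7,197.9]],s,[[271.5,200],[286.5,230],[315,270.5],[305.1,196],[321.8,224],[349.5,259.5]]);print('bars tri cap,mouth\n',P)
C=onz(t,[[271.4,237.1],[315.5,236.9],[366,230]],18);M=onz(t,[[277.4,204.9],[317.9,204.8],[363.7,197.9]],20)
for c,m in zip(C,M): e=m-c;print('yaw',np.arctan2(e[1],e[0]),np.hypot(e[0],e[1]),'ctr',(c+m)/2)
print('rib',tri(t,[[255.5,150]],s,[[345,152]]),onz(t,[[255.5,150]],89))
print('lamp top edge front', onz(t,[[272,147],[384,148.2]],85))
print('slab front', onz(t,[[246,186.5],[269,187]],30))
E
```

```text
bars tri cap,mouth
 [[ 385.6  139.    20.9    3.9]
 [ 388.9    4.2   24.8    4.7]
 [ 414.1 -150.6   20.2    5.7]
 [ 486.1  124.5   18.     2.7]
 [ 490.    -1.6   18.     4.9]
 [ 513.9 -144.2   15.1    2.3]]
yaw -0.14883135176907775 101.45335033345474 ctr [434.2 132.1  19. ]
yaw -0.05623188363181254 99.99747978185806 ctr [437.2   1.7  19. ]
yaw 0.06962542201142345 100.4688623514953 ctr [ 461.7 -146.9   19. ]
rib [[638.2 189.   96.9   4.2]] [[638.6 190.5  89. ]]
lamp top edge front [[ 650.3  141.5   85. ]
 [ 653.2 -197.8   85. ]]
slab front [[538.7 223.3  30. ]
 [538.5 151.7  30. ]]
```

```bash
python3 -m inch '[0,0,0.083,0,0,0,0.3, 0,0,0.083,0,0,0,0.3, 0,0,0.083,0,0,0,0.3, 0,0,0.083,0,0,0,0.3, 0,0,0.083,0,0,0,0.3, 0,0,0.083,0,0,0,0.3, 0,0,0.083,0,0,0,0.3, 0,0,0.083,0,0,0,0.3, 0,0,0.083,0,0,0,0.3, 0,0,0.083,0,0,0,0.3]'
python3 -m inch '[0,0,0.035,0,0,0,0.3, 0,0,0,-0.027,0.0417,0,0.3, 0,0,0,-0.027,0.0417,0,0.3, 0,0,0,-0.027,0.0417,0,0.3, 0,0,0,-0.027,0.0417,0,0.3, 0,0,0,-0.027,0.0417,0,0.3, 0,0,0,-0.027,0.0417,0,0.3, 0,0,0,-0.027,0.0417,0,0.3, 0,0,0,-0.027,0.0417,0,0.3]'
python3 -m inch '[0,0,0,-0.027,0.0417,0,0.3, 0,0,0,-0.027,0.0417,0,0.3, 0,0,0,-0.027,0.0417,0,0.3, 0,0,0,-0.027,0.0417,0,0.3, 0,0,0,-0.027,0.0417,0,0.3, 0,0,0,-0.027,0.0417,0,0.3, 0,0,0,0,0,0,0.3]'
```

```text
time: 1.23
tool_pos: [135.9, 507.1, 237.7]
tcp_rot: [-3.142, -0.0, 1.629]
contact_force: [-0.1, -0.2, 0.2]
grip_width: 33.1
finger_force: 0.0
time: 1.98
tool_pos: [406.2, 336.1, 237.9]
tcp_rot: [3.141, -0.0, 1.582]
contact_force: [0.3, 0.7, -0.1]
grip_width: 32.1
finger_force: 0.0
time: 2.57
tool_pos: [611.3, 205.1, 236.3]
tcp_rot: [3.14, 0.002, 1.577]
contact_force: [-0.6, 0.5, -0.4]
grip_width: 32.0
finger_force: 0.0
```

```bash
python3 -m inch '[0,0,0.005,0,0,0,0.3, 0,0,0,-0.019,0.036,0,0.3, 0,0,0,0,0,0.035,0.3, 0,0,0,0,0,0.035,0.3, 0,0,0,0,0,0.035,0.3, 0,0,0,0,0,0,0.3]'
python3 - <<'E'
from m import *
for n,r in (('top',(200,100,420,260)),('side',(250,100,440,290))):
    c=capture(n); x0,y0,x1,y1=r
    cv2.imwrite('pics/b_%s.png'%n,cv2.resize(c['image'][y0:y1,x0:x1,::-1],None,fx=3,fy=3,interpolation=cv2.INTER_CUBIC))
E
```

```text
time: 3.07
tool_pos: [631.1, 195.5, 147.7]
tcp_rot: [-3.13, 0.002, 1.576]
contact_force: [-1.0, -0.8, -1.2]
grip_width: 32.1
finger_force: 0.0
```

View pics/b_side.png

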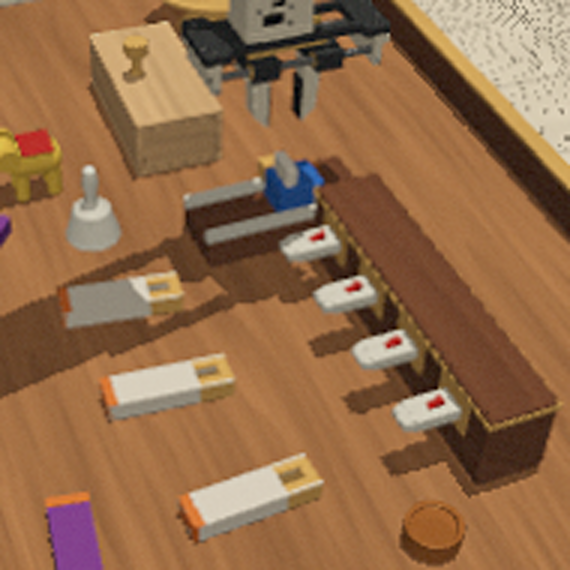

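The side view shows the fingers above and straddling the rib line (rib at crop (287,170)), and the bars unmoved. I'm now correcting by +9/-5 mm and descending.

```bash
python3 -m inch '[0,0,0.005,-0.007,0.011,0,0.3, 0,0,0,0,0,0,0.3, 0,0,0,0,0,0.02,0.3, 0,0,0,0,0,0.02,0.3, 0,0,0,0,0,0.02,0.3, 0,0,0,0,0,0,0.3]'
python3 - <<'E'
from m import *
for n,r in (('top',(220,100,320,200)),('side',(280,80,420,220))):
    c=capture(n); x0,y0,x1,y1=r
    cv2.imwrite('pics/c_%s.png'%n,cv2.resize(c['image'][y0:y1,x0:x1,::-1],(400,400),interpolation=cv2.INTER_CUBIC))
a=cv2.imread('pics/c_top.png');b=cv2.imread('pics/c_side.png');cv2.imwrite('pics/c.png',np.hstack([a,b]))
E
```

```text
time: 3.67
tool_pos: [643.2, 189.1, 104.1]
tcp_rot: [-3.139, 0.0, 1.567]
contact_force: [-1.5, 0.2, -1.0]
grip_width: 32.2
finger_force: 0.0
```

View pics/c.png

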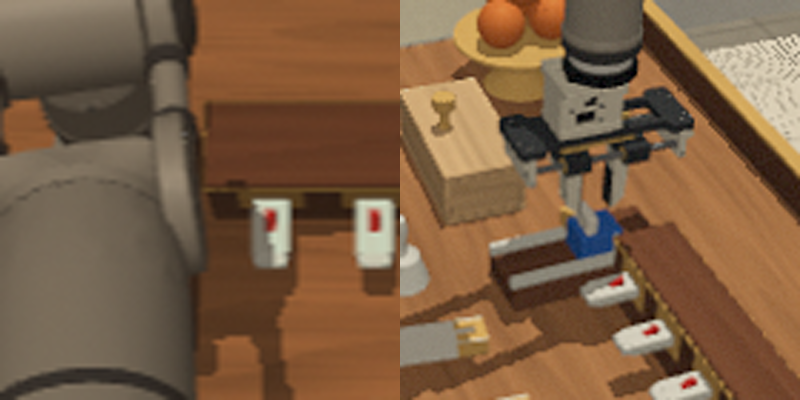

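```bash
cat >> h.py <<'E'
def proj(c,p):
    P=np.array(c['pose']);q=(np.array(p,float).reshape(-1,3)-P[:3,3])@P[:3,:3]
    q=q*[1,-1,-1]
    return cv2.projectPoints(q,np.zeros(3),np.zeros(3),np.array(c['mtx'],float),np.array(c['distortion'],float))[0].reshape(-1,2)
E
python3 - <<'E'
from m import *
c=capture('side');t=capture('top')
print(get_obs()['tool_pos'])
print(proj(c,[[643,189,93],[627,189,93],[659,189,93],[643,189,89],[633,189,89]]))
print('rib home side tri with z 89',onz(c,[[344.5,150.5]],89),onz(c,[[345,153]],80),onz(t,[[255.5,150]],89))
x0,y0=320,100;cv2.imwrite('pics/d.png',cv2.resize(c['image'][100:180,310:390,::-1],(560,560),interpolation=cv2.INTER_CUBIC))
E
```

```text
[645.16451933 189.62575791 107.8270242 ]
[[345.73522081 152.89644568]
 [340.9232889  153.95712909]
 [350.51430841 151.84463222]
 [345.66978431 153.94919214]
 [342.67202701 154.61200775]]
rib home side tri with z 89 [[646.65167018 206.66686283  89.        ]] [[648.2113252  205.24970249  80.        ]] [[638.5808436 190.5350736  89.       ]]
```

View pics/d.png

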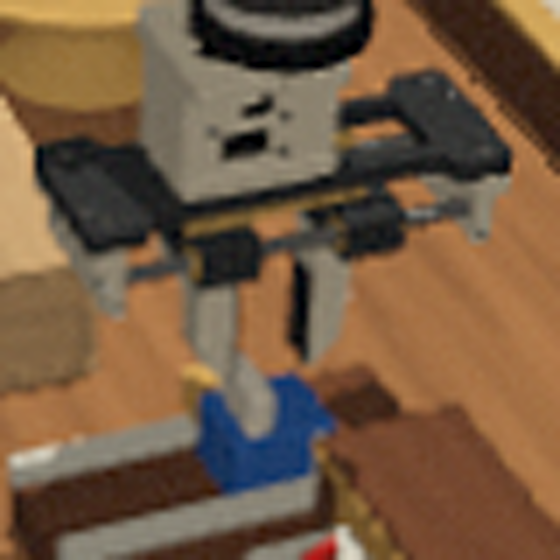

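The crop shows the fingers straddling the rib (rib top at about crop (250,385)), with the gap centre some 5 mm too far forward. Shifting -5 mm, lowering and closing.

```bash
python3 -m inch '[0,0,0,0,-0.0065,0,0.3, 0,0,0,0,0,0.013,0.3, 0,0,0,0,0,0.013,0.3, 0,0,0,0,0,0,0.3, 0,0,0,0,0,0,0.3]'
python3 -m inch '[0,0,0,0,0,0,1, 0,0,0,0,0,0,1, 0,0,0,0,0,0,1, 0,0,0,0,0,0,1, 0,0,0,0,0,0,1, 0,0,0,0,0,0,1]'
```

```text
time: 4.28
tool_pos: [638.1, 189.4, 83.6]
tcp_rot: [-3.139, 0.0, 1.567]
contact_force: [1.0, -0.7, -0.4]
grip_width: 32.0
finger_force: 0.0
time: 4.78
tool_pos: [639.1, 189.5, 85.3]
tcp_rot: [3.141, -0.0, 1.568]
contact_force: [1.6, -0.4, 0.8]
grip_width: 11.8
finger_force: 30.0
```

```bash
python3 -m inch '[0,0,0,0,-0.013,0,1, 0,0,0,0,-0.013,0,1, 0,0,0,0,-0.013,0,1, 0,0,0,0,-0.013,0,1, 0,0,0,0,-0.013,0,1, 0,0,0,0,-0.0125,0,1, 0,0,0,0,0,0,1, 0,0,0,0,0,0,1]'
```

```text
time: 5.45
tool_pos: [580.5, 188.5, 85.4]
tcp_rot: [3.133, 0.001, 1.567]
contact_force: [13.6, -5.0, -7.0]
grip_width: 11.8
finger_force: 30.0
```

```bash
python3 -m inch '[0,0,0,0,0.003,0,0.3, 0,0,0,0,0,0,0.3, 0,0,0,0,0,0,0.3, 0,0,0,0,0,-0.025,0.3, 0,0,0,0,0,-0.03,0.3, 0,0,0,0,0,-0.04,0.3, 0,0,0,0,0,0,0]'
python3 -m inch '[0,0,0.083,0,0,0,0,0,0,0.083,0,0,0,0,0,0,0.083,0,0,0,0,0,0,0.083,0,0,0,0,0,0,0.083,0,0,0,0,0,0,0.083,0,0,0,0,0,0,0.083,0,0,0,0,0,0,0.083,0,0,0,0,0,0,0.083,0,0,0,0,0,0,0.083,0,0,0,0]'
python3 -m inch '[0,0,0.083,0,0,0,-0.5,0,0,0.083,0,0,0,-0.5,0,0,0.083,0,0,0,-0.5,0,0,0.065,0,0,0,-0.5,0,0,0,0,0,0,-0.5]'
python3 - <<'E'
from m import *
o=get_obs();print(o['tool_pos'],o['tcp_rot'])
t=snap('top','e.png')
for nm,lo,hi in [('orange',(9,190,150),(17,255,255)),('brass',(15,90,100),(28,200,255))]:
    print(nm,[b for b in blobs(t,lo,hi,(60,190,560,330),15)])
s=capture('side')
print([b for b in blobs(s,(105,150,60),(125,255,255),(280,140,380,200),10)])
E
```

```text
time: 6.03
tool_pos: [581.7, 190.6, 167.2]
tcp_rot: [3.132, -0.002, 1.568]
contact_force: [1.2, -0.0, 0.8]
grip_width: 35.3
finger_force: 0.0
time: 6.87
tool_pos: [578.8, 190.0, 160.9]
tcp_rot: [-3.141, 0.0, 0.316]
contact_force: [-0.8, -0.4, 0.1]
grip_width: 46.1
finger_force: 0.0
time: 7.28
tool_pos: [578.8, 189.9, 160.9]
tcp_rot: [-3.141, 0.0, -0.152]
contact_force: [-0.2, 0.1, 0.7]
grip_width: 68.1
finger_force: 0.0
[578.82543721 189.94270134 160.88169723] [-3.14143978e+00  4.81173812e-04 -1.51908675e-01]
orange [([366.0, 230.0], 33, [361, 229, 11, 3]), ([315.5, 236.9], 29, [310, 236, 11, 3]), ([349.7, 260.8], 33, [348, 255, 4, 12])]
brass [([363.6, 198.0], 107, [357, 193, 14, 11]), ([277.6, 205.0], 98, [272, 200, 13, 12]), ([317.9, 204.8], 98, [311, 200, 14, 11]), ([198.6, 238.3], 110, [190, 230, 17, 20]), ([108.6, 277.8], 632, [95, 262, 28, 34]), ([508.0, 264.0], 15, [501, 263, 15, 3])]
[([329.9, 166.5], 170, [321, 158, 19, 17])]
```

View pics/e.png

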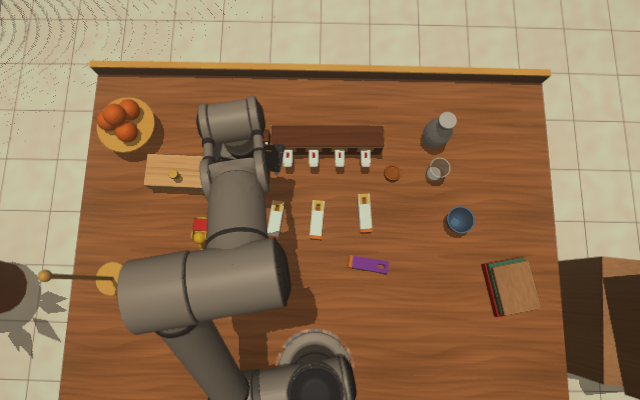

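The view shows the arm at the battery, all three bars unmoved, and no fourth bar in the area uncovered at lower left. Bell clearance (bell at (236,216)) must be checked before I grasp the left bar.

```bash
python3 - <<'E'
from m import *
import cv2
np.set_printoptions(suppress=True,precision=1)
t0=capture('top');s=capture('side')
print('bell skirt (top ctr 236,216)',onz(t0,[[236,216]],30),'handle tip',tri(t0,[[236,214]],s,[[280,155]]), 'side base',onz(s,[[281,182]],0),onz(s,[[281,176]],15))
print(onz(t0,[[108,278]],0))
M=onz(t0,[[277.6,205]],20);print(M)
E
```

```text
bell skirt (top ctr 236,216) [[445.4 249.4  30. ]] handle tip [[443.7 235.9 102.    7.8]] side base [[444.3 231.8  -0. ]] [[448.4 242.6  15. ]]
[[250. 638.   0.]]
[[484.1 123.9  20. ]]
```

```bash
python3 -m inch '[0,0,0,-0.0294,0.0214,0,-0.5,0,0,0,-0.0294,0.0214,0,-0.5,0,0,0,-0.0294,0.0214,0,-0.5,0,0,0,-0.0294,0.0214,0,-0.5,0,0,0,-0.0294,0.0214,0,-0.5,0,0,0,0,0,0.045,-0.5,0,0,0,0,0,0.045,-0.5,0,0,0,0,0,0,-0.5,0,0,0,0,0,0,-0.5]'
python3 - <<'E'
from m import *
o=get_obs();print(o['tool_pos'],o['tcp_rot'])
c=capture('side')
cv2.imwrite('pics/f.png',cv2.resize(c['image'][110:230,220:360,::-1],(700,600),interpolation=cv2.INTER_CUBIC))
E
```

```text
time: 8.23
tool_pos: [449.3, 122.4, 88.4]
tcp_rot: [3.141, 0.004, -0.148]
contact_force: [-0.1, 0.1, 1.3]
grip_width: 69.2
finger_force: 0.0
[449.32867238 122.39229874  88.35158019] [ 3.14078498  0.00363638 -0.14761089]
```

View pics/f.png

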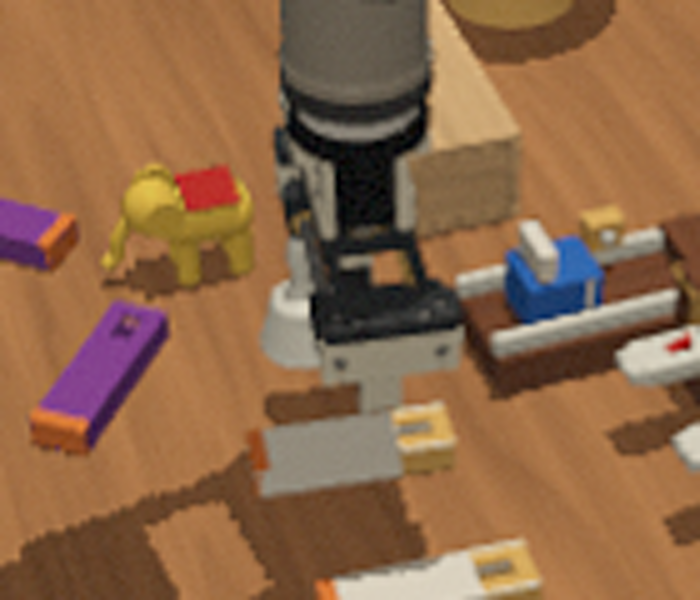

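The crop shows the gripper above the left bar with the bell (crop (290,330)) just behind it and the carriage drawn out. I'm descending towards the table, watching the force.

```bash
python3 -m inch '[0,0,0,0,0,0.04,-0.5,0,0,0,0,0,0.04,-0.5,0,0,0,0,0,0,-0.5]'
python3 -m inch '[0,0,0,0,0,0.005,-0.5,0,0,0,0,0,0,-0.5,0,0,0,0,0,0,-0.5]'
python3 -m inch '[0,0,0,0,0,0.0025,-0.5,0,0,0,0,0,0,-0.5]'
python3 -m inch '[0,0,0,0,0,0,-0.5,0,0,0,0,0,0,-0.5]'
```

```text
time: 8.53
tool_pos: [448.8, 122.4, 22.6]
tcp_rot: [3.14, 0.005, -0.148]
contact_force: [-2.1, -0.8, 0.2]
grip_width: 68.6
finger_force: 0.0
time: 8.78
tool_pos: [451.8, 122.7, 22.9]
tcp_rot: [-3.141, -0.003, -0.148]
contact_force: [-0.2, 0.6, 0.2]
grip_width: 68.6
finger_force: 0.0
time: 8.95
tool_pos: [451.0, 122.6, 20.0]
tcp_rot: [-3.141, -0.002, -0.149]
contact_force: [-0.0, 0.3, -0.1]
grip_width: 68.7
finger_force: 0.0
time: 9.12
tool_pos: [450.5, 122.5, 19.4]
tcp_rot: [-3.141, -0.001, -0.149]
contact_force: [-0.2, 0.1, -0.3]
grip_width: 68.8
finger_force: 0.0
```

```bash
python3 -m inch '[0,0,0,0,0,0.007,-0.5,0,0,0,0,0,0,-0.5,0,0,0,0,0,0,-0.5,0,0,0,0,0,0,-0.5]'
python3 -m inch '[0,0,0,0,0,0,1,0,0,0,0,0,0,1,0,0,0,0,0,0,1,0,0,0,0,0,0,1,0,0,0,0,0,0,1,0,0,0,0,0,0,1,0,0,0,0,0,0,1]'
python3 -c "
from plant import get_obs;o=get_obs();print(o['tool_pos'],o['contact_force'])"
python3 -m inch '[0,0,0,0,0,-0.04,1,0,0,0,0,0,-0.04,1,0,0,0,0,0,-0.04,1,0,0,0,0,0,0,1,0,0,0,0,0,0,1,0,0,0,0,0,0,1]'
```

```text
time: 9.45
tool_pos: [450.1, 122.5, 13.1]
tcp_rot: [3.142, 0.0, -0.149]
contact_force: [-0.3, 0.6, 0.5]
grip_width: 69.0
finger_force: 0.0
time: 10.03
tool_pos: [450.3, 122.5, 13.4]
tcp_rot: [-3.141, -0.0, -0.149]
contact_force: [-0.1, 1.1, 1.0]
grip_width: 35.7
finger_force: 29.8
[450.33022371 122.53010355  13.37343914] [-0.08191268  1.08762646  0.98312388]
time: 10.53
tool_pos: [449.6, 122.4, 108.7]
tcp_rot: [3.141, 0.001, -0.149]
contact_force: [-0.3, 0.3, -1.9]
grip_width: 35.9
finger_force: 29.8
```

```bash
python3 -m inch '[0,0,-0.054,0,0,0,1,0,0,-0.054,0,0,0,1,0,0,0,0.0261,0.0341,0,1,0,0,0,0.0261,0.0341,0,1,0,0,0,0.0261,0.0341,0,1,0,0,0,0.0261,0.0341,0,1,0,0,0,0,0,0.031,1,0,0,0,0,0,0.031,1,0,0,0,0,0,0,1,0,0,0,0,0,0,1]'
python3 -m inch '[0,0,0,0,0,0,1,0,0,0,0,0,0,1,0,0,0,0,0,0,1]'
python3 - <<'E'
from m import *
for n,r in (('top',(240,130,400,230)),('side',(280,150,440,270))):
    c=capture(n); x0,y0,x1,y1=r
    cv2.imwrite('pics/g_%s.png'%n,cv2.resize(c['image'][y0:y1,x0:x1,::-1],(760,300*(y1-y0)//100*380//480),interpolation=cv2.INTER_CUBIC))
    print(n,[b for b in blobs(c,(15,90,100),(28,200,255),r,30)],[b for b in blobs(c,(0,150,110),(6,255,255),r,4)])
a=cv2.imread('pics/g_top.png');b=cv2.imread('pics/g_side.png');cv2.imwrite('pics/g.png',np.vstack([a,b]))
o=get_obs();print(o['tool_pos'],o['tcp_rot'])
E
```

```text
time: 11.37
tool_pos: [533.2, 14.6, 57.4]
tcp_rot: [-3.141, 0.006, 0.013]
contact_force: [0.5, -0.1, -0.2]
grip_width: 36.1
finger_force: 29.8
time: 11.62
tool_pos: [535.8, 14.8, 60.9]
tcp_rot: [3.141, -0.002, 0.014]
contact_force: [-0.1, 0.2, -1.4]
grip_width: 35.9
finger_force: 29.8
top [([243.6, 151.7], 50, [241, 148, 7, 9]), ([363.6, 198.0], 104, [357, 193, 14, 11])] [([365.4, 154.8], 9, [365, 153, 2, 5])]
side [([304.5, 152.9], 173, [292, 150, 30, 9]), ([434.7, 155.0], 81, [428, 150, 12, 14]), ([389.1, 210.2], 450, [354, 162, 84, 83]), ([321.6, 226.0], 154, [314, 218, 15, 16]), ([348.7, 257.3], 113, [341, 252, 17, 12]), ([351.5, 265.2], 56, [346, 261, 12, 9])] [([355.9, 178.4], 8, [354, 177, 4, 3]), ([367.9, 195.2], 9, [366, 194, 4, 3]), ([380.8, 213.7], 9, [379, 213, 5, 3]), ([395.1, 233.8], 12, [393, 232, 5, 4])]
[535.70484957  14.68568463  60.7383957 ] [ 3.14142852e+00 -1.88748268e-03  1.37790975e-02]
```

View pics/g.png

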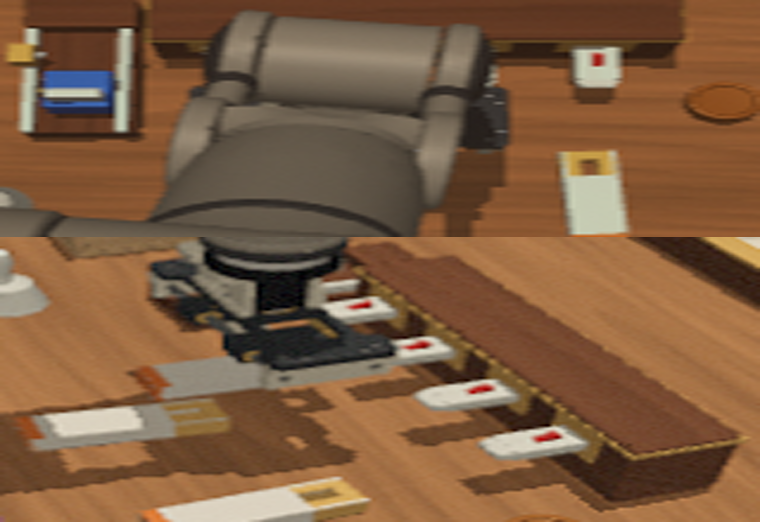

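The top view is blocked by the arm. The side view shows the held bar level and pointing at stub 2 (red at crop (420,345)). I'm lowering 2.4 mm, then advancing gently while watching the forces.

```bash
python3 -m inch '[0,0,0,0,0,0.003,1,0,0,0,0.005,0,0,1,0,0,0,0.005,0,0,1,0,0,0,0,0,0,1,0,0,0,0,0,0,1,0,0,0,0,0,0,1]'
python3 -m inch '[0,0,0,0.0065,0,0,1,0,0,0,0,0,0,1,0,0,0,0,0,0,1]'
python3 -m inch '[0,0,0,0.0065,0,0,1,0,0,0,0,0,0,1,0,0,0,0,0,0,1]'
python3 -m inch '[0,0,0,0.0065,0,0,1,0,0,0,0,0,0,1,0,0,0,0,0,0,1]'
```

```text
time: 12.22
tool_pos: [543.2, 14.6, 57.2]
tcp_rot: [-3.141, 0.0, 0.013]
contact_force: [0.2, -0.5, -1.6]
grip_width: 35.3
finger_force: 29.8
time: 12.47
tool_pos: [548.7, 14.6, 57.3]
tcp_rot: [-3.142, -0.0, 0.013]
contact_force: [-0.1, -0.5, -0.5]
grip_width: 35.6
finger_force: 29.8
time: 12.72
tool_pos: [554.0, 14.7, 57.3]
tcp_rot: [-3.141, -0.0, 0.013]
contact_force: [0.8, -0.3, -1.9]
grip_width: 35.9
finger_force: 29.8
time: 12.97
tool_pos: [559.1, 14.8, 57.3]
tcp_rot: [-3.142, -0.0, 0.013]
contact_force: [-0.1, -0.3, -0.7]
grip_width: 35.7
finger_force: 29.8
```

```bash
python3 -m inch '[0,0,0,0.0065,0,-0.0012,1,0,0,0,0,0,0,1,0,0,0,0,0,0,1]'
python3 -m inch '[0,0,0,0.0065,0,0,1,0,0,0,0,0,0,1,0,0,0,0,0,0,1]'
python3 -m inch '[0,0,0,0.0065,0,0,1,0,0,0,0,0,0,1,0,0,0,0,0,0,1]'
python3 -m inch '[0,0,0,0.0065,0,0,1,0,0,0,0,0,0,1,0,0,0,0,0,0,1]'
```

```text
time: 13.22
tool_pos: [564.4, 14.9, 58.4]
tcp_rot: [-3.142, -0.0, 0.013]
contact_force: [-0.2, -0.3, -0.7]
grip_width: 35.5
finger_force: 29.8
time: 13.47
tool_pos: [569.5, 14.9, 58.3]
tcp_rot: [-3.142, -0.0, 0.013]
contact_force: [0.2, 1.3, -0.4]
grip_width: 35.9
finger_force: 29.8
time: 13.72
tool_pos: [574.7, 15.0, 58.3]
tcp_rot: [-3.142, -0.0, 0.013]
contact_force: [-0.8, -0.5, 0.2]
grip_width: 35.5
finger_force: 29.8
time: 13.97
tool_pos: [579.9, 15.0, 58.3]
tcp_rot: [-3.142, -0.0, 0.013]
contact_force: [-0.0, 0.4, -0.4]
grip_width: 36.4
finger_force: 29.8
```

```bash
python3 -m inch '[0,0,0,0.0065,0,0,1,0,0,0,0,0,0,1,0,0,0,0,0,0,1]'
python3 -m inch '[0,0,0,0.0065,0,0,1,0,0,0,0,0,0,1,0,0,0,0,0,0,1]'
python3 -m inch '[0,0,0,0.0065,0,0,1,0,0,0,0,0,0,1,0,0,0,0,0,0,1]'
python3 -c "
from m import *
c=capture('side');print(get_obs()['contact_force'])
cv2.imwrite('pics/i.png',cv2.resize(c['image'][140:260,280:440,::-1],(720,540),interpolation=cv2.INTER_CUBIC))"
```

```text
time: 14.22
tool_pos: [585.2, 15.1, 58.4]
tcp_rot: [-3.142, -0.001, 0.013]
contact_force: [0.5, 1.0, 0.1]
grip_width: 36.1
finger_force: 29.8
time: 14.47
tool_pos: [590.5, 15.2, 58.4]
tcp_rot: [-3.142, -0.001, 0.013]
contact_force: [-1.5, 0.5, 0.7]
grip_width: 35.6
finger_force: 29.8
time: 14.72
tool_pos: [595.9, 15.2, 58.4]
tcp_rot: [3.142, -0.001, 0.013]
contact_force: [1.1, -1.0, 0.1]
grip_width: 35.3
finger_force: 29.8
[0.57546138 0.03916941 0.47729801]
```

View pics/i.png

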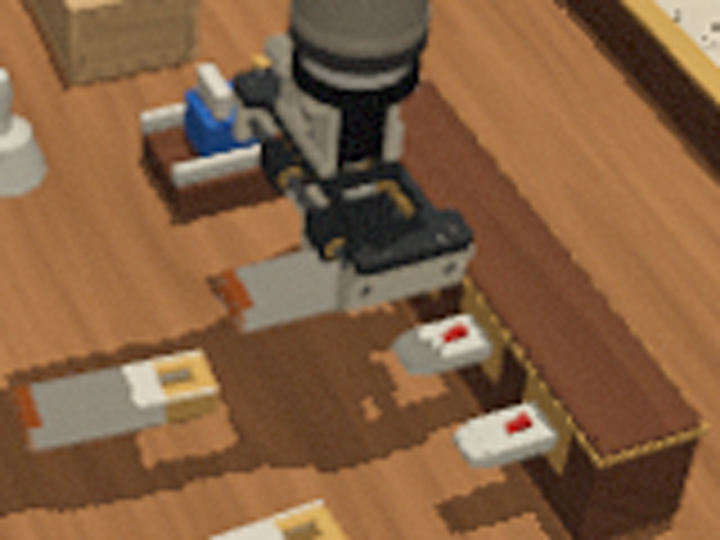

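The crop shows the bar's cap at about (235,292), with the body over stub 2. The neighbouring bars and stubs 0 and 1 are untouched, so I'm continuing to the lamp contact.

```bash
python3 -c "
from m import *
c=capture('side');print(onz(c,[[333,205.5]],60), proj(c,[[526,14,65],[526,14,45]]))"
python3 -m inch '[0,0,0,0.0045,0,0,1,0,0,0,0,0,0,1,0,0,0,0,0,0,1]'
python3 -m inch '[0,0,0,0.004,0,0,1,0,0,0,0,0,0,1,0,0,0,0,0,0,1]'
python3 -m inch '[0,0,0,0.003,0,0,1,0,0,0,0,0,0,1,0,0,0,0,0,0,1]'
```

```text
[[532.23864716  16.61614849  60.        ]] [[331.31912514 205.32646424]
 [331.11308395 210.53387429]]
time: 15.07
tool_pos: [599.2, 15.3, 58.3]
tcp_rot: [-3.142, -0.001, 0.013]
contact_force: [0.4, -0.3, 1.2]
grip_width: 35.6
finger_force: 29.8
time: 15.32
tool_pos: [602.3, 15.4, 58.3]
tcp_rot: [-3.142, -0.001, 0.013]
contact_force: [0.7, -0.5, 1.1]
grip_width: 35.8
finger_force: 29.8
time: 15.57
tool_pos: [604.6, 15.4, 58.3]
tcp_rot: [-3.142, -0.0, 0.013]
contact_force: [0.7, -0.3, 1.3]
grip_width: 35.7
finger_force: 29.8
```

```bash
python3 -m inch '[0,0,0,0.003,0,0,1,0,0,0,0,0,0,1,0,0,0,0,0,0,1]'
python3 -m inch '[0,0,0,0.003,0,0,1,0,0,0,0,0,0,1,0,0,0,0,0,0,1]'
python3 -m inch '[0,0,0,0.003,0,0,1,0,0,0,0,0,0,1,0,0,0,0,0,0,1]' | head -4
python3 - <<'E'
from m import *
c=capture('side');t=capture('top')
print([b for b in blobs(c,(5,150,110),(17,255,255),(300,180,360,225),6)])
print([b for b in blobs(c,(0,150,110),(6,255,255),(280,150,440,270),4)])
E
```

```text
time: 15.82
tool_pos: [606.8, 15.4, 58.0]
tcp_rot: [-3.141, 0.0, 0.013]
contact_force: [0.5, -0.1, -1.0]
grip_width: 35.7
finger_force: 29.8
time: 16.07
tool_pos: [607.8, 15.5, 57.6]
tcp_rot: [-3.141, 0.004, 0.014]
contact_force: [-5.1, -0.2, -0.3]
grip_width: 36.1
finger_force: 29.8
time: 16.32
tool_pos: [608.3, 15.1, 57.4]
tcp_rot: [3.141, 0.008, 0.014]
contact_force: [-12.0, -2.7, 3.5]
[([321.2, 197.8], 241, [300, 180, 40, 35]), ([340.0, 185.1], 9, [337, 184, 7, 3]), ([326.9, 188.6], 8, [324, 187, 6, 4]), ([347.4, 190.8], 16, [345, 188, 5, 7]), ([302.4, 195.3], 10, [300, 193, 6, 5]), ([342.0, 195.5], 6, [340, 195, 5, 2]), ([308.0, 200.2], 12, [306, 198, 6, 7]), ([302.6, 205.8], 13, [300, 203, 6, 6]), ([311.7, 204.7], 12, [310, 202, 5, 6]), ([312.0, 210.2], 8, [311, 207, 4, 7]), ([300.6, 213.9], 14, [300, 209, 3, 10]), ([311.2, 213.9], 38, [304, 209, 18, 9]), ([350.8, 213.8], 9, [349, 211, 5, 6])]
[([380.7, 213.8], 10, [379, 213, 5, 3]), ([395.1, 233.8], 12, [393, 232, 5, 4])]
```

```bash
python3 -m inch '[0,0,0,0.004,0,0,1,0,0,0,0,0,0,1,0,0,0,0,0,0,1]' | head -4
python3 -m inch '[0,0,0,-0.005,0,0,1,0,0,0,-0.005,0,0,1,0,0,0,0,0,0,1,0,0,0,0,0,0,1]'|head -4
python3 -m inch '[0,0,0,-0.005,0,0,1,0,0,0,0,0,0,1,0,0,0,0,0,0,1]'|head -4
python3 -m inch '[0,0,0,-0.005,0,0,1,0,0,0,0,0,0,1,0,0,0,0,0,0,1]'|head -4
```

```text
time: 16.67
tool_pos: [608.9, 14.9, 57.2]
tcp_rot: [3.141, 0.014, 0.014]
contact_force: [-20.3, -5.3, 8.9]
time: 17.0
tool_pos: [607.4, 15.4, 58.5]
tcp_rot: [3.142, -0.001, 0.013]
contact_force: [1.4, -0.3, -1.1]
time: 17.25
tool_pos: [606.6, 15.3, 59.3]
tcp_rot: [3.141, -0.009, 0.013]
contact_force: [10.8, 0.5, -6.6]
time: 17.5
tool_pos: [605.5, 15.2, 59.7]
tcp_rot: [3.141, -0.016, 0.013]
contact_force: [19.1, 0.2, -10.3]
```

The bar is locked: pulling back meets 19 N. I'm returning to neutral, releasing with a narrow opening, rising and moving to the middle bar.

```bash
python3 -m inch '[0,0,0,0.01,0,0,1,0,0,0,0,0,0,1,0,0,0,0,0,0,1,0,0,0,0,0,0,-0.1,0,0,0,0,0,0,-0.1,0,0,0,0,0,0,-0.1]'
python3 -m inch '[0,0,0,0,0,-0.015,-0.1,0,0,0,0,0,-0.03,-0.1,0,0,0,0,0,-0.04,-0.1,0,0,0,0,0,-0.04,-0.5,0,0,0.047,0,0,0,-0.5]'
python3 -m inch '[0,0,0,-0.0405,0.0058,0,-0.5,0,0,0,-0.0405,0.0058,0,-0.5,0,0,0,-0.0405,0.0058,0,-0.5,0,0,0,-0.0405,0.0058,0,-0.5,0,0,0,-0.0405,0.0058,0,-0.5,0,0,0,0,0,0,-0.5,0,0,0,0,0,0,-0.5,0,0,0,0,0,0,-0.5]'
python3 - <<'E'
from m import *
c=capture('side');t=capture('top')
print('red',[b for b in blobs(c,(0,150,110),(6,255,255),(340,160,440,270),3)],[b for b in blobs(t,(0,150,110),(6,255,255),(270,140,400,170),3)])
for n,k,r in (('side',c,(260,185,370,285)),('top',t,(240,190,400,245))):
  for nm,lo,hi in [('orange',(7,180,100),(17,255,255)),('brass',(15,90,70),(28,210,255))]:
    print(n,nm,[b[:2] for b in blobs(k,lo,hi,r,12)])
np.set_printoptions(suppress=True,precision=1)
E
```

```text
time: 18.0
tool_pos: [606.8, 15.5, 58.5]
tcp_rot: [-3.141, -0.0, 0.013]
contact_force: [0.5, -0.3, 0.8]
grip_width: 48.7
finger_force: 0.0
time: 18.42
tool_pos: [610.2, 15.2, 166.5]
tcp_rot: [3.141, -0.013, -0.057]
contact_force: [0.9, 0.6, 0.5]
grip_width: 59.3
finger_force: 0.0
time: 19.08
tool_pos: [445.0, 1.3, 159.5]
tcp_rot: [3.141, -0.003, -0.057]
contact_force: [-0.1, 0.1, 0.6]
grip_width: 69.1
finger_force: 0.0
red [([355.9, 178.4], 8, [354, 177, 4, 3]), ([367.2, 195.0], 6, [366, 194, 4, 3]), ([380.8, 213.7], 9, [379, 213, 5, 3]), ([395.1, 233.8], 12, [393, 232, 5, 4])] [([287.4, 154.6], 8, [287, 153, 2, 5]), ([313.4, 155.0], 8, [313, 153, 2, 5]), ([339.0, 155.0], 5, [339, 153, 1, 5]), ([365.4, 154.8], 9, [365, 153, 2, 5])]
side orange [([334.7, 203.9], 23), ([285.4, 230.2], 25), ([272.0, 265.7], 45), ([313.2, 271.9], 55)]
side brass [([363.4, 186.3], 13), ([365.8, 192.3], 23), ([367.3, 202.8], 22), ([321.9, 225.7], 142), ([348.7, 257.3], 115), ([351.4, 265.2], 55)]
top orange [([365.7, 230.2], 41)]
top brass [([363.6, 198.1], 106)]
```

The red button of stub 2 shows again through the bar's slot at side (367,195), so that bar is on. The middle bar hasn't moved, so I'm descending to grasp it.

```bash
python3 -m inch '[0,0,0,0,0,0.045,-0.5,0,0,0,0,0,0.045,-0.5,0,0,0,0,0,0.045,-0.5,0,0,0,0,0,0.03,-0.5,0,0,0,0,0,0.01,-0.5,0,0,0,0,0,0,-0.5,0,0,0,0,0,0,-0.5,0,0,0,0,0,0,-0.5,0,0,0,0,0,0,-0.5,0,0,0,0,0,0,-0.5]'
```

```text
time: 20.02
tool_pos: [444.7, 1.4, 19.5]
tcp_rot: [3.141, -0.003, -0.057]
contact_force: [-1.3, -0.4, -0.4]
grip_width: 68.9
finger_force: 0.0
```

```bash
python3 -m inch '[0,0,0,0,0,0.0075,-0.5,0,0,0,0,0,0,-0.5,0,0,0,0,0,0,-0.5,0,0,0,0,0,0,1,0,0,0,0,0,0,1,0,0,0,0,0,0,1,0,0,0,0,0,0,1,0,0,0,0,0,0,1,0,0,0,0,0,0,1,0,0,0,0,0,0,1]'
python3 -m inch '[0,0,0,0,0,-0.04,1,0,0,0,0,0,-0.04,1,0,0,0,0,0,-0.04,1,0,0,-0.047,0,0,0,1,0,0,0,0.0342,0.0283,0,1,0,0,0,0.0342,0.0283,0,1,0,0,0,0.0342,0.0283,0,1,0,0,0,0,0,0.03,1,0,0,0,0,0,0.03,1,0,0,0,0,0,0,1]'
python3 -m inch '[0,0,0,0,0,0,1,0,0,0,0,0,0,1,0,0,0,0,0,0,1,0,0,0,0,0,0,1]'
```

```text
time: 20.85
tool_pos: [443.8, 1.5, 12.3]
tcp_rot: [-3.142, -0.0, -0.057]
contact_force: [0.6, 0.2, 0.4]
grip_width: 36.0
finger_force: 29.9
time: 21.68
tool_pos: [523.9, -65.0, 56.2]
tcp_rot: [-3.139, 0.008, 0.012]
contact_force: [-1.3, 0.3, -1.0]
grip_width: 35.7
finger_force: 29.9
time: 22.02
tool_pos: [527.4, -65.2, 61.7]
tcp_rot: [3.141, -0.002, 0.014]
contact_force: [0.3, 0.5, -2.9]
grip_width: 35.6
finger_force: 29.9
```

```bash
python3 -m inch '[0,0,0,0,0,0.0042,1,0,0,0,0.006,0,0,1,0,0,0,0.006,0,0,1,0,0,0,0,0,0,1,0,0,0,0,0,0,1,0,0,0,0,0,0,1,0,0,0,0,0,0,1]'
```

```text
time: 22.6
tool_pos: [536.2, -65.1, 56.8]
tcp_rot: [-3.141, 0.0, 0.013]
contact_force: [0.1, 1.0, -0.5]
grip_width: 35.7
finger_force: 29.9
```

```bash
python3 -m inch '[0,0,0,0.007,0,-0.0006,1,0,0,0,0.007,0,0,1,0,0,0,0,0,0,1,0,0,0,0,0,0,1]'|head -4
python3 -m inch '[0,0,0,0.007,0,0,1,0,0,0,0.007,0,0,1,0,0,0,0,0,0,1,0,0,0,0,0,0,1]'|head -4
python3 -m inch '[0,0,0,0.007,0,0,1,0,0,0,0,0,0,1]'|head -4
python3 -m inch '[0,0,0,0.007,0,0,1,0,0,0,0,0,0,1]'|head -4
python3 -m inch '[0,0,0,0.007,0,0,1,0,0,0,0,0,0,1]'|head -4
python3 -m inch '[0,0,0,0.007,0,0,1,0,0,0,0,0,0,1]'|head -4
```

```text
time: 22.93
tool_pos: [548.0, -65.0, 57.4]
tcp_rot: [-3.142, -0.0, 0.013]
contact_force: [-0.5, 0.4, -1.4]
time: 23.27
tool_pos: [559.1, -64.9, 57.3]
tcp_rot: [-3.142, -0.0, 0.013]
contact_force: [0.1, 0.1, 0.1]
time: 23.43
tool_pos: [565.2, -64.9, 57.5]
tcp_rot: [3.141, -0.001, 0.013]
contact_force: [-0.2, 0.0, -1.1]
time: 23.6
tool_pos: [570.9, -64.8, 57.5]
tcp_rot: [3.141, -0.001, 0.013]
contact_force: [-0.2, -0.6, -0.2]
time: 23.77
tool_pos: [576.5, -64.7, 57.5]
tcp_rot: [3.141, -0.001, 0.013]
contact_force: [0.4, 0.1, 0.3]
time: 23.93
tool_pos: [582.1, -64.6, 57.6]
tcp_rot: [3.141, -0.001, 0.013]
contact_force: [1.3, 0.3, 1.0]
```

```bash
python3 -m inch '[0,0,0,0.006,0,0,1,0,0,0,0,0,0,1,0,0,0,0,0,0,1]'|head -4
python3 -m inch '[0,0,0,0.006,0,0,1,0,0,0,0,0,0,1,0,0,0,0,0,0,1]'|head -4
python3 -m inch '[0,0,0,0.005,0,0,1,0,0,0,0,0,0,1,0,0,0,0,0,0,1]'|head -4
python3 -m inch '[0,0,0,0.005,0,0,1,0,0,0,0,0,0,1,0,0,0,0,0,0,1]'
```

```text
time: 24.18
tool_pos: [586.6, -64.5, 57.6]
tcp_rot: [3.141, -0.001, 0.013]
contact_force: [1.3, -0.2, 1.6]
time: 24.43
tool_pos: [591.2, -64.4, 57.5]
tcp_rot: [3.142, -0.001, 0.013]
contact_force: [0.6, -0.5, 0.7]
time: 24.68
tool_pos: [595.1, -64.4, 57.4]
tcp_rot: [3.142, -0.001, 0.013]
contact_force: [1.1, -0.0, 1.2]
time: 24.93
tool_pos: [597.6, -64.4, 56.7]
tcp_rot: [-3.141, 0.003, 0.013]
contact_force: [-5.4, -1.4, -0.0]
grip_width: 35.5
finger_force: 30.0
```

```bash
python3 -m inch '[0,0,0,0.007,0,0,1,0,0,0,0,0,0,1,0,0,0,0,0,0,1]'|head -4
python3 -m inch '[0,0,0,-0.008,0,0,1,0,0,0,-0.008,0,0,1,0,0,0,0,0,0,1,0,0,0,0,0,0,1]'|head -4
```

```text
time: 25.18
tool_pos: [598.9, -64.6, 56.0]
tcp_rot: [-3.141, 0.013, 0.014]
contact_force: [-17.3, -4.6, 5.4]
time: 25.52
tool_pos: [595.7, -64.8, 58.6]
tcp_rot: [3.14, -0.01, 0.013]
contact_force: [9.5, 0.7, -3.5]
```

```bash
python3 -m inch '[0,0,0,0.005,0,0,1,0,0,0,0,0,0,1,0,0,0,0,0,0,-0.1,0,0,0,0,0,0,-0.1,0,0,0,0,0,0,-0.1,0,0,0,0,0,-0.015,-0.1,0,0,0,0,0,-0.03,-0.1,0,0,0,0,0,-0.04,-0.1,0,0,0,0,0,-0.04,-0.5,0,0,-0.038,0,0,0,-0.5]'
python3 -m inch '[0,0,0,-0.042,0.0228,0,-0.5,0,0,0,-0.042,0.0228,0,-0.5,0,0,0,-0.042,0.0228,0,-0.5,0,0,0,-0.042,0.0228,0,-0.5,0,0,0,0,0,0,-0.5,0,0,0,0,0,0,-0.5,0,0,0,0,0,0,-0.5]'
python3 - <<'E'
from m import *
c=capture('side');t=capture('top')
print('red',[b[:2] for b in blobs(c,(0,150,110),(6,255,255),(340,160,440,270),3)],[b[:2] for b in blobs(t,(0,150,110),(6,255,255),(270,140,400,170),3)])
for n,k,r in (('side',c,(260,185,370,285)),('top',t,(240,190,400,245))):
  for nm,lo,hi in [('orange',(7,180,100),(17,255,255)),('brass',(15,90,70),(28,210,255))]:
    print(n,nm,[b[:2] for b in blobs(k,lo,hi,r,12)])
E
```

```text
time: 26.35
tool_pos: [598.8, -65.1, 165.3]
tcp_rot: [3.138, -0.012, 0.07]
contact_force: [1.3, -0.3, 0.6]
grip_width: 59.5
finger_force: 0.0
time: 26.93
tool_pos: [467.2, -146.9, 158.4]
tcp_rot: [3.141, -0.002, 0.069]
contact_force: [0.3, 0.7, -0.1]
grip_width: 68.9
finger_force: 0.0
red [([355.7, 178.6], 7), ([367.3, 195.0], 7), ([381.0, 213.1], 9), ([395.1, 233.8], 12)] [([287.4, 154.6], 8), ([313.4, 155.0], 8), ([339.0, 155.0], 5)]
side orange [([272.0, 265.9], 41), ([313.3, 272.0], 53)]
side brass [([363.1, 186.4], 13), ([365.8, 192.3], 23), ([318.0, 196.7], 21), ([367.4, 202.6], 21), ([351.3, 206.9], 35), ([348.8, 257.3], 113), ([351.6, 265.1], 56)]
top orange []
top brass []
```

Both buttons on stubs 1 and 2 show red again, and the right bar hasn't moved. Grasping it.

```bash
python3 -m inch '[0,0,0,0,0,0.045,-0.5,0,0,0,0,0,0.045,-0.5,0,0,0,0,0,0.045,-0.5,0,0,0,0,0,0.03,-0.5,0,0,0,0,0,0.016,-0.5,0,0,0,0,0,0,-0.5,0,0,0,0,0,0,-0.5,0,0,0,0,0,0,-0.5,0,0,0,0,0,0,-0.5]'
python3 -m inch '[0,0,0,0,0,0,-0.5,0,0,0,0,0,0,-0.5,0,0,0,0,0,0,1,0,0,0,0,0,0,1,0,0,0,0,0,0,1,0,0,0,0,0,0,1,0,0,0,0,0,0,1,0,0,0,0,0,0,1,0,0,0,0,0,0,1,0,0,0,0,0,0,1]'
```

```text
time: 27.78
tool_pos: [467.3, -146.1, 12.4]
tcp_rot: [3.142, -0.0, 0.072]
contact_force: [-0.0, 0.5, -0.5]
grip_width: 68.9
finger_force: 0.0
time: 28.62
tool_pos: [466.6, -146.6, 12.6]
tcp_rot: [-3.142, -0.0, 0.07]
contact_force: [0.5, -0.8, 0.3]
grip_width: 35.7
finger_force: 30.0
```

```bash
python3 -m inch '[0,0,0,0,0,-0.035,1,0,0,0,0,0,-0.035,1,0,0,0.038,0,0,0,1,0,0,0,0.0384,-0.0004,0,1,0,0,0,0.0384,-0.0004,0,1,0,0,0,0,0,0.0137,1,0,0,0,0,0,0,1,0,0,0,0,0,0,1,0,0,0,0,0,0,1,0,0,0,0,0,0,1]'
```

```text
time: 29.45
tool_pos: [527.3, -145.1, 57.8]
tcp_rot: [-3.141, 0.001, 0.013]
contact_force: [-0.1, -0.3, -0.8]
grip_width: 35.9
finger_force: 30.0
```

```bash
python3 -m inch '[0,0,0,0.01,0,0,1,0,0,0,0.01,0,0,1,0,0,0,0,0,0,1,0,0,0,0,0,0,1]'|head -4
python3 -m inch '[0,0,0,0.007,0,0,1,0,0,0,0.007,0,0,1,0,0,0,0,0,0,1,0,0,0,0,0,0,1]'|head -4
python3 -m inch '[0,0,0,0.007,0,0,1,0,0,0,0.007,0,0,1,0,0,0,0,0,0,1]'|head -4
python3 -m inch '[0,0,0,0.007,0,0,1,0,0,0,0.007,0,0,1,0,0,0,0,0,0,1]'|head -4
python3 -m inch '[0,0,0,0.006,0,0,1,0,0,0,0,0,0,1,0,0,0,0,0,0,1]'
```

```text
time: 29.78
tool_pos: [544.6, -145.0, 57.7]
tcp_rot: [3.141, -0.001, 0.014]
contact_force: [0.1, -0.2, -0.9]
time: 30.12
tool_pos: [555.5, -144.7, 57.6]
tcp_rot: [-3.142, -0.0, 0.014]
contact_force: [-0.4, 0.4, -1.8]
time: 30.37
tool_pos: [567.7, -144.7, 57.8]
tcp_rot: [3.141, -0.001, 0.013]
contact_force: [-0.3, 0.5, -1.4]
time: 30.62
tool_pos: [578.9, -144.6, 57.8]
tcp_rot: [3.141, -0.001, 0.014]
contact_force: [0.1, 0.2, -0.0]
time: 30.87
tool_pos: [583.0, -144.5, 57.8]
tcp_rot: [3.141, -0.001, 0.013]
contact_force: [1.4, 0.2, 0.5]
grip_width: 35.3
finger_force: 30.0
```

```bash
python3 -m inch '[0,0,0,0.007,0,0,1,0,0,0,0,0,0,1,0,0,0,0,0,0,1]'|head -4
python3 -m inch '[0,0,0,0.007,0,0,1,0,0,0,0,0,0,1,0,0,0,0,0,0,1]'|head -4
python3 -m inch '[0,0,0,0.006,0,0,1,0,0,0,0,0,0,1,0,0,0,0,0,0,1]'|head -4
python3 -m inch '[0,0,0,0.005,0,0,1,0,0,0,0,0,0,1,0,0,0,0,0,0,1]'
```

```text
time: 31.12
tool_pos: [588.5, -144.4, 57.8]
tcp_rot: [3.141, -0.001, 0.013]
contact_force: [0.3, 0.2, 1.1]
time: 31.37
tool_pos: [594.1, -144.3, 57.7]
tcp_rot: [3.142, -0.001, 0.013]
contact_force: [-0.4, 0.3, 0.4]
time: 31.62
tool_pos: [598.2, -144.1, 57.2]
tcp_rot: [-3.141, 0.001, 0.013]
contact_force: [-1.7, -0.2, -1.7]
time: 31.87
tool_pos: [598.7, -144.1, 56.5]
tcp_rot: [-3.14, 0.009, 0.014]
contact_force: [-12.2, -1.8, 2.4]
grip_width: 35.8
finger_force: 30.0
```

```bash
python3 -m inch '[0,0,0,0.003,0,0,1,0,0,0,0,0,0,1,0,0,0,0,0,0,1]'|head -4
python3 -m inch '[0,0,0,-0.008,0,0,1,0,0,0,-0.008,0,0,1,0,0,0,0,0,0,1,0,0,0,0,0,0,1]'|head -4
```

```text
time: 32.12
tool_pos: [598.8, -144.1, 56.5]
tcp_rot: [-3.14, 0.014, 0.014]
contact_force: [-20.0, -2.6, 7.7]
time: 32.45
tool_pos: [595.7, -145.0, 59.0]
tcp_rot: [3.139, -0.01, 0.013]
contact_force: [10.0, -0.5, -2.4]
```

The third bar is locked too. I'm releasing, rising, closing the fingers and moving behind the battery carriage.

```bash
python3 -m inch '[0,0,0,0.005,0,0,1,0,0,0,0,0,0,1,0,0,0,0,0,0,-0.1,0,0,0,0,0,0,-0.1,0,0,0,0,0,0,-0.1,0,0,0,0,0,-0.015,-0.1,0,0,0,0,0,-0.03,-0.1,0,0,0,0,0,-0.04,-0.1,0,0,0,0,0,-0.04,0]'
python3 -m inch '[0,0,0,-0.0073,-0.0467,0,1,0,0,0,-0.0073,-0.0467,0,1,0,0,0,-0.0073,-0.0467,0,1,0,0,0,-0.0073,-0.0467,0,1,0,0,0,-0.0073,-0.0467,0,1,0,0,0,-0.0073,-0.0467,0,1,0,0,0,-0.0073,-0.0467,0,1,0,0,0,-0.0073,-0.0467,0,1,0,0,0,-0.0073,-0.0467,0,1]'
python3 -m inch '[0,0,0,0,0,0,1,0,0,0,0,0,0,1,0,0,0,0,0,0,1,0,0,0,0,0,0,1]'
python3 - <<'E'
from m import *
c=capture('side');t=capture('top')
print('red',[b[:2] for b in blobs(c,(0,150,110),(6,255,255),(340,160,440,270),3)],[b[:2] for b in blobs(t,(0,150,110),(6,255,255),(270,140,400,170),3)])
a=cv2.resize(t['image'][120:245,240:400,::-1],(800,600)[:1]+(600,),interpolation=cv2.INTER_CUBIC);cv2.imwrite('pics/k.png',cv2.resize(a,(640,500)))
E
```

```text
time: 33.2
tool_pos: [595.4, -144.1, 159.1]
tcp_rot: [-3.141, 0.001, 0.013]
contact_force: [1.5, -0.4, 0.1]
grip_width: 47.9
finger_force: 0.0
time: 33.95
tool_pos: [538.4, 193.0, 158.8]
tcp_rot: [-3.141, -0.001, 0.013]
contact_force: [1.1, -0.7, 0.1]
grip_width: 0.4
finger_force: 0.0
time: 34.28
tool_pos: [539.3, 190.1, 158.0]
tcp_rot: [3.141, -0.0, 0.012]
contact_force: [0.4, 0.0, 0.3]
grip_width: 0.2
finger_force: 0.0
red [([355.9, 178.4], 8), ([367.2, 195.0], 6), ([380.9, 213.1], 8), ([394.9, 233.4], 11)] [([287.4, 154.6], 8), ([313.4, 155.0], 8), ([339.0, 155.0], 5), ([365.4, 154.8], 9)]
```

View pics/k.png

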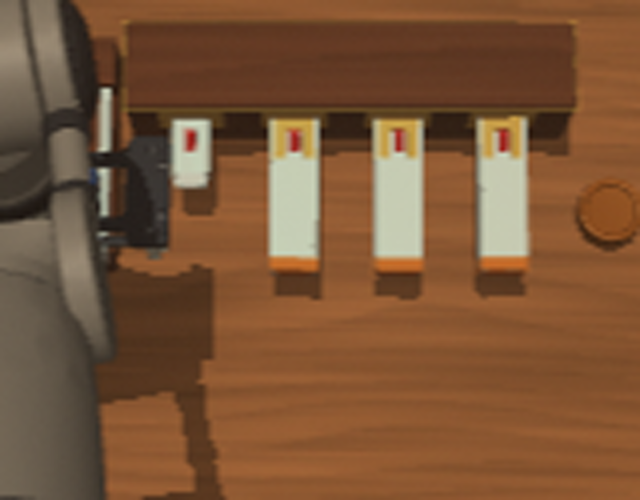

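The view shows all three bars straight and home on stubs 2, 1 and 0, with a red button through each slot. I'm lowering behind the carriage face and pushing.

```bash
python3 -m inch '[0,0,0,0,0,0.04,1,0,0,0,0,0,0.04,1,0,0,0,0,0,0.04,1,0,0,0,0,0,0.004,1,0,0,0,0,0,0,1,0,0,0,0,0,0,1,0,0,0,0,0,0,1,0,0,0,0,0,0,1]'
python3 -m inch '[0,0,0,0.011,0,0,1,0,0,0,0.011,0,0,1,0,0,0,0.011,0,0,1,0,0,0,0,0,0,1,0,0,0,0,0,0,1]'
python3 -m inch '[0,0,0,0.011,0,0,1,0,0,0,0.011,0,0,1,0,0,0,0,0,0,1,0,0,0,0,0,0,1]'
```

```text
time: 35.05
tool_pos: [540.3, 191.4, 60.5]
tcp_rot: [-3.141, -0.004, 0.013]
contact_force: [-0.5, 0.8, -0.4]
grip_width: 0.4
finger_force: 0.0
time: 35.47
tool_pos: [565.9, 191.7, 59.5]
tcp_rot: [-3.141, -0.002, 0.013]
contact_force: [0.1, 1.2, 0.3]
grip_width: 0.5
finger_force: 0.0
time: 35.8
tool_pos: [582.8, 191.9, 58.8]
tcp_rot: [-3.141, -0.0, 0.013]
contact_force: [-0.5, 0.4, -0.1]
grip_width: 0.5
finger_force: 0.0
```

```bash
python3 -m inch '[0,0,0,0.011,0,0,1,0,0,0,0.011,0,0,1,0,0,0,0,0,0,1,0,0,0,0,0,0,1]'|head -4
python3 -m inch '[0,0,0,0.006,0,0,1,0,0,0,0.006,0,0,1,0,0,0,0,0,0,1]'|head -4
python3 -m inch '[0,0,0,0.006,0,0,1,0,0,0,0,0,0,1,0,0,0,0,0,0,1]'|head -4
python3 -m inch '[0,0,0,0.006,0,0,1,0,0,0,0,0,0,1,0,0,0,0,0,0,1]'|head -4
```

```text
time: 36.13
tool_pos: [600.1, 192.1, 58.4]
tcp_rot: [3.142, 0.0, 0.013]
contact_force: [0.2, -0.0, -0.4]
time: 36.38
tool_pos: [610.5, 192.3, 58.6]
tcp_rot: [-3.141, -0.001, 0.013]
contact_force: [0.5, 0.0, 0.3]
time: 36.63
tool_pos: [615.3, 192.3, 58.5]
tcp_rot: [-3.141, -0.001, 0.013]
contact_force: [0.6, -0.4, 0.4]
time: 36.88
tool_pos: [615.9, 192.3, 58.3]
tcp_rot: [3.141, 0.009, 0.014]
contact_force: [-14.6, -1.2, 9.6]
```

```bash
python3 -m inch '[0,0,0,0.004,0,0,1,0,0,0,0,0,0,1,0,0,0,0,0,0,1]'|head -4
python3 -m inch '[0,0,0,-0.02,0,0,1,0,0,0,-0.04,0,0,1,0,0,0,-0.04,0,0,1,0,0,0,0,0,-0.04,1,0,0,0,0,0,-0.045,1,0,0,0,0,0,-0.045,1]'|head -4
python3 -m inch '[0,0,0,-0.03,0.04,0,1,0,0,0,-0.03,0.04,0,1,0,0,0,-0.03,0.04,0,1,0,0,0,-0.03,0.04,0,1,0,0,0,0,0,0,1,0,0,0,0,0,0,1,0,0,0,0,0,0,1]'|head -4
python3 - <<'E'
from m import *
c=capture('side');t=capture('top')
print([b[:2] for b in blobs(c,(105,150,60),(125,255,255),(280,140,380,200),10)],[b[:2] for b in blobs(t,(105,150,60),(125,255,255),(240,120,280,200),10)])
print('red',[b[:2] for b in blobs(c,(0,150,110),(6,255,255),(340,160,440,270),3)],[b[:2] for b in blobs(t,(0,150,110),(6,255,255),(270,140,400,170),3)])
a=cv2.resize(t['image'][120:220,230:400,::-1],(680,400),interpolation=cv2.INTER_CUBIC);cv2.imwrite('pics/n.png',a)
E
```

```text
time: 37.13
tool_pos: [616.0, 192.3, 58.2]
tcp_rot: [3.14, 0.016, 0.014]
contact_force: [-26.1, -1.9, 16.8]
time: 37.63
tool_pos: [541.9, 191.2, 163.2]
tcp_rot: [3.141, 0.002, 0.014]
contact_force: [1.0, 0.9, -0.3]
time: 38.22
tool_pos: [449.6, 62.0, 163.0]
tcp_rot: [-3.141, -0.002, 0.012]
contact_force: [0.6, -0.6, -0.5]
[([347.2, 162.2], 167)] [([256.8, 146.2], 118)]
red [([355.9, 178.4], 8), ([367.3, 195.0], 7), ([381.0, 213.1], 9), ([395.0, 233.3], 9)] [([287.4, 154.6], 8), ([313.4, 155.0], 8), ([339.0, 155.0], 5), ([365.4, 154.8], 9)]
```

View pics/n.png

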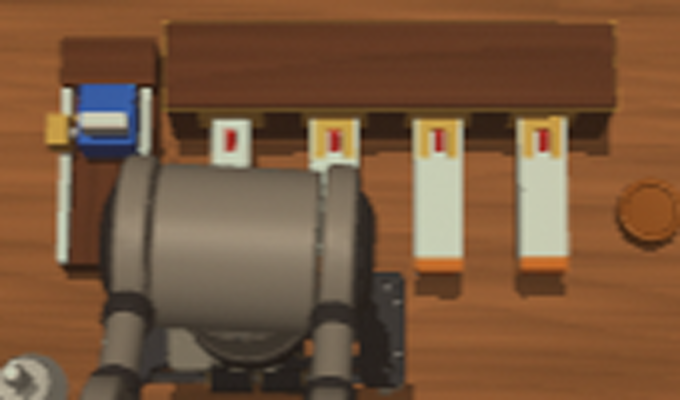

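The view shows the carriage at its rear stop (blue at side (347,162), as at the start) and all bars on with their buttons out. The arm is clear, so I'm handing in.

```bash
python3 -c "
from plant import close_job
print(close_job())"
```

```text
the job is handed in; nothing more can be done
None
```

I drew the battery carriage out, locked all three white bars onto stubs 2, 1 and 0 with their buttons out, pushed the carriage back to its rear stop and handed the job in; the hand-in gave no verdict, and I inferred the detent click from the carriage's position rather than seeing it.

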